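# Open the board-test fixture

## Robot

A 6-joint arm with a two-finger parallel gripper is mounted at the origin on the work surface. World frame = base frame: x ahead of the robot, y to its left, z up, the work surface at z = 0. Lengths are in m, angles in rad, forces in N, time in s.
With the tool pointing down it reaches from about 0.3 to 0.775 m from the base axis. Payload 14.6 kg.
Tool frame: the origin (TCP) lies at the very end of the fingers, on their centre line; the grasp point (between the pads) lies 19 mm behind it; z points along the fingers, y is the line along which they close (so a half turn about z gives the same grasp; the last joint's range is limited). The gripper opens to 94 mm and grips with 3 to 60 N. Pads are 16 mm wide; open, the fingers measure 119 mm over their backs; the gripper's body (75 mm by 177 mm) begins 78 mm behind the grasp point.
Start: joints at [-1.31, 0.3, 1.521, -0, 1.321, -0.067], TCP at [0.177, -0.521, 0.205] pointing down, gripper open.
Joint ranges: [-3.03, 3.03], [-0.79, 2.21], [0.23, 2.52], [-1.04, 4.18], [0, 3.07], [-2.55, 2.55]. Speed limits (rad/s): [2.22, 2.22, 2.57, 3.14, 3.14, 3.14].

## Interface

Orientations are given as a unit quaternion [x, y, z, w].
In Python, from bench import bot, capture, boxes_of, silhouettes, spot_point gives the robot as it stands.
- The arm moves only by the shell command python3 -m creep 'ROWS'. ROWS is JSON, a list of rows, each an object with "offset": the shift along the tool's x, y, z in m, a list of three; "dr": the turn, a rotation vector about the tool's x, y, z in degrees, a list of three; "jaw": the closure, from -1 (fully open) to 1 (shut). A call has exactly 10 rows; each row is the pose to reach, as a shift and turn from the pose commanded when the call began, along the tool's axes at that moment; what a row does not reach only later rows make up. A row lasts 1/8 s, in which the tool goes at most 62.5 mm and 10.7 degrees, less where a joint would pass 70% of its speed; a pose out of reach is approached as far as the arm can. A call with a gripper value outside its range is refused whole. The fingers move at their own pace and stop on an object; the grip force is fixed at half the most. Time passes only in rows, so rows that repeat a pose let the fingers close, or fill a call up. It gives the time, the measured TCP pose, the force, the opening and the grip force at its end, in the units of the state.
- bot.state(): the state, without advancing time (a new reading comes with each control period).
- capture(name): name is "side" or "top" or "wrist"; returns a dict with "pixels" (400x640x3 uint8, red, green, blue), "z_map" (400x640 float32, m along the optical axis (not along the pixel's ray), 0 where there is no reading), "fx", "fy", "cx", "cy" (pixels), "T" (4x4, takes a point from camera to world coordinates). Camera axes: x right, y up, looking along -z (the intrinsics and any distortion apply to the point x, -y, -z); pixel columns grow to the right and rows downward; lengths in m; the calibration is good to about 2 mm. A picture is of the moment at which its call begins.
- bot.close_job(): hands the job in; it is judged then, once.
Trained networks look in the newest picture that a camera, given by its name, has taken for a name from the list of things; names that differ only in an ending like _2 or _b are one class to them, and where a whole thing is asked for, a point or a joint stands for the part that bears it (a point fixed in the world has none). Each returns a list of dicts, best first, with "confidence" (0 to 1); they miss things now and then, are a little off and sometimes report something else, mostly with a low value. They report only what shows in the picture. A call takes as long as a camera call.
- boxes_of(thing, camera): "centre" ([x, y, z] in m, in the coordinates of the camera as it stood for that picture, good to about 4 mm: the middle of the surface that is visible of it).
- silhouettes(thing, camera): "pixels" (400x640 bool, what is visible of it).
- spot_point(thing, camera): "centre" ([x, y, z] in m, in the coordinates of the camera as it stood for that picture, good to about 4 mm: a listed point, or the origin of a listed thing).
The state is a dict: "t": time; "joints": joint angles; "joint_vel": joint speeds; "joint_efforts": joint torques, N m; "ee_pos": TCP position; "eef_rot": TCP orientation; "force": force on the tool from outside, world axes, zero at the start; "wrist_torque": the same for the moment, N m; "width": opening from 0.0 (shut) to 1.0 (fully open); "grasp_force": force on a finger pad.
Only numpy, scipy, OpenCV 4.12 (cv2) and the standard library are available. Lean on these libraries where they do the work, as an engineer would, in place of code of your own. Each camera call takes 0.05 s, during which the arm holds its last target. There are 200 camera calls.

## Task

The board in the clamshell test fixture has finished its test: with a fingertip, press the release tab at the front of the fixture down so that the lid springs up, then push the lid up and over, steadily and not flung, until it stands all the way open against its stop buffers, and take the hand clear. Touch only: pinch nothing, use light pressure, leave the board lying in its nest and do not disturb the multimeter, reel, bottle or tip cleaner around the fixture.

Things in the scene. Friction and masses are not known exactly. Their poses are not given: they have to be found in the camera images.
- fixture: clamshell test fixture screwed to the bench: grey box 160 (x) x 150 (y) mm, black rim 65 mm high; aluminium-framed clear lid hinged at the back, top 81 mm high when shut; steel release latch at the middle of the front, which faces roughly the robot's left (+y). Two stop posts behind the hinge, 124 mm high. Origin: centre of the underside, at bench level; x points from front to hinge, z up
- release_tab (a joint): angle of the release latch (rad): 0 at rest, grows as the tab is pressed down, stop at 0.60; the lid comes free at about 0.2. A steel rocker on a cross pin 85 mm in front of the fixture's origin, 45 mm above the bench; its hook holds a lip on the lid's front. The spring takes about 2 N at the tab to start, 5 N where the lid comes free, 12 N at the stop, and brings the tab back
- tab_press (a point): the spot to press: top of the release tab, on its centre line, 10 mm from its front end. The tab is a level steel plate 34 mm wide, 4 mm thick, that sticks out 30 mm forward of the latch's upright arm (79 mm high); its top is 47 mm above the bench, its front end 128 mm in front of the fixture's origin. Here it sinks about 7 mm until the lid comes free, 18 mm to its stop
- lid (a joint): opening angle of the lid (rad): 0 shut and latched, about 1.70 fully open, just past upright, where it meets two sprung rubber buffers (they give up to 0.1 under 10 N at the rail). Once released, springs lift it to about 0.38 and no farther; from there a stiff friction hinge holds it wherever it is left, and about 3 N at the front rail moves it
- lid_hinge (a point): middle of the lid's hinge axis, along the fixture's y, 78 mm behind the fixture's origin and 66 mm above the bench
- lid_front (a point): middle of the underside of the lid's front rail, 148 mm from the hinge axis; moves with the lid. The rail is 150 mm wide, 10 mm thick (15 with the clear plate), from 138 to 158 mm from the axis, with a 26 mm wide lip 8 mm farther out in the middle; its underside lies in the plane through the hinge axis. Pusher pins hang 1 mm below that plane, 58 and 110 mm from the axis
- board: green circuit board, 84 x 96 x 2 mm with parts up to 9 mm high, 60 g, lying loose in the fixture's nest under the lid; origin at the centre of its underside, 60 mm above the bench; z up
- multimeter: handheld multimeter lying flat behind the fixture, teal and black, 160 (x) x 80 (y) x 45 mm, loose; origin at the centre of its underside
- solder_reel: grey solder reel standing on its flange, 60 mm diameter, 44 mm high, loose; origin at the centre of its underside
- flux_bottle: white bottle, 40 mm diameter, 105 mm high, upright, loose; origin at the centre of its underside
- tip_cleaner: low dark tin with brass wool, 62 mm diameter, 36 mm high, loose; origin at the centre of its underside

How it is judged:
On the way, in this order (a step that is already met when the one before it is completed fails the run):
1. the release tab is pressed down (value of joint release_tab above 0.12 rad).
2. the lid, released, has sprung up (value of joint lid above 0.28 rad), for 0.1 s.
At the end, for the whole second after the job is handed in: The lid stands at rest fully open (1.62 rad or more, its buffers are met at 1.70), the release tab has come back up, the board lies flat within 8 mm of where it lay, and the multimeter, reel, bottle and tip cleaner are within 15 mm of where they stood (value of joint lid above 1.62 rad and value of joint release_tab below 0.05 rad and velocity of joint lid between -0.05 and 0.05 rad/s and distance of board from where it was at the start of the episode below 0.008 m and angle between board's own z axis and vertical below 0.06 rad and distance of each of multimeter, solder_reel, flux_bottle, tip_cleaner from where it was at the start of the episode below 0.015 m); the robot touches nothing.
It fails at once if the board is lifted or pushed out of its nest (8 mm) (distance of board from where it was at the start of the episode above 0.008 m).
It fails at once if a thing around the fixture is moved or lifted (15 mm) (distance of any of multimeter, solder_reel, flux_bottle, tip_cleaner from where it was at the start of the episode above 0.015 m).
It fails at once if the lid is flung: faster than 4 rad/s beyond half open (value of joint lid above 0.8 rad and velocity of joint lid above 4 rad/s).
It fails at once if the lid, tab or box is pinched or forced with more than 40 N (contact force between the fingers and fixture above 40 N).
It also fails if it takes over 48 s, if anything falls off the work surface, if the arm or the gripper's body presses on something with over 40 N, if the wrist force passes 120 N, or if a joint passes its speed limit or range.

## Working session

There is one attempt and no reset: what is moved stays moved. The work goes in short steps, Python scripts to look and compute and a shell command to move; the robot and the scene stay as the last step left them, time stands still between calls to the robot, and variables do not carry over. Pictures are saved under pics/ and viewed, at most 10 in all, crops included, and the job is handed in when it is done.

```bash
mkdir -p pics
cat > h.py <<'E'
import numpy as np, cv2
from bench import bot, capture, boxes_of, silhouettes, spot_point
def w(c,p): return (c["T"]@np.r_[p,1])[:3]
def save(c,n): cv2.imwrite(f"pics/{n}.png",c["pixels"][:,:,::-1])
E
python3 - <<'E'
from h import *
np.set_printoptions(precision=4,suppress=True)
s=bot.state(); print(s)
ims=[]
for n in("side","top"):
    c=capture(n); ims.append(c["pixels"])
    print(n,c["T"][:3,3])
    for t in("fixture","tab_press","lid_hinge","lid_front","board","multimeter","solder_reel","flux_bottle","tip_cleaner"):
        for d in spot_point(t,n)[:1]: print(n,t,w(c,d["centre"]),round(d["confidence"],2))
im=np.vstack([cv2.resize(i,(480,300)) for i in ims])
cv2.imwrite("pics/a.png",im[:,:,::-1])
E
```

```text
{'t': 0.0, 'joints': array([-1.3096,  0.3005,  1.5216,  0.    ,  1.3207, -0.0666]), 'joint_vel': array([ 0.0005, -0.0003, -0.0007,  0.0001,  0.0009,  0.0002]), 'joint_efforts': array([  0.0017, -53.1811, -35.2743,   0.0709,   0.0243,  -0.0001]), 'ee_pos': array([ 0.177 , -0.5204,  0.2049]), 'eef_rot': array([ 0.9866,  0.1632, -0.    , -0.0006]), 'force': array([-0.4189,  0.6123,  1.1256]), 'wrist_torque': array([ 0.0656, -0.0096,  0.0338]), 'grasp_force': 0.0, 'width': 1.0015843308532233}
side [ 0.393  -0.5775  0.6294]
side fixture [ 0.5779 -0.0147 -0.0008] 0.9
side tab_press [0.5559 0.0982 0.043 ] 0.65
side lid_hinge [ 0.5937 -0.0949  0.0684] 0.81
side lid_front [0.5695 0.0528 0.0648] 0.67
side multimeter [ 0.5658 -0.2504  0.0002] 0.67
side solder_reel [ 0.4472 -0.1422 -0.002 ] 0.7
side flux_bottle [ 0.4159 -0.022   0.0023] 0.78
side tip_cleaner [0.6877 0.1755 0.0021] 0.82
top [0.391  0.0419 1.013 ]
top fixture [ 0.5812 -0.0177  0.0017] 0.74
top lid_hinge [ 0.5993 -0.0945  0.0635] 0.76
top lid_front [0.5706 0.0493 0.0676] 0.84
top multimeter [ 0.5676 -0.2475 -0.0005] 0.79
top solder_reel [ 0.4543 -0.1436  0.0009] 0.7
top flux_bottle [ 0.4158 -0.0212  0.0038] 0.69
top tip_cleaner [ 0.6897  0.1738 -0.0009] 0.85
```

View pics/a.png

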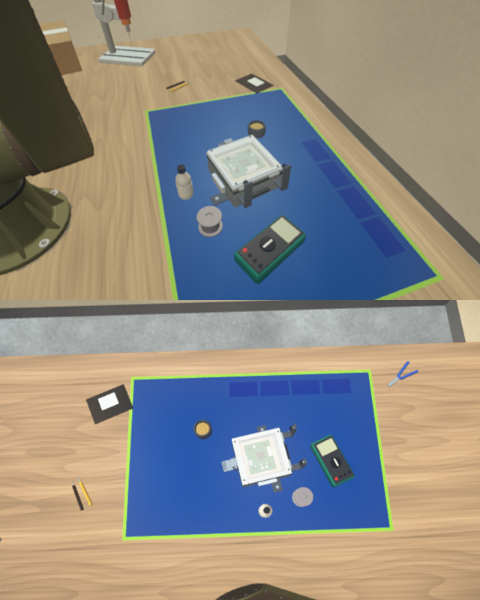

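The scene shows the fixture with its front and tab to the left in the top view (tab about (228,465), meter at (332,460), bottle at (265,510)). The network points agree with the heights and sizes given. Next I write a helper that works out offsets in the fixture frame.

```bash
cat >> h.py <<'E'
from scipy.spatial.transform import Rotation as R
import json,os
F=dict(o=[0.5795,-0.016],yaw=-79.0)
if os.path.exists("fix.json"): F=json.load(open("fix.json"))
yaw=np.deg2rad(F["yaw"]); u=np.array([np.cos(yaw),np.sin(yaw),0]); v=np.array([-u[1],u[0],0]); Z=np.array([0,0,1.])
O=np.r_[F["o"],0]
def pose(x,y,z,tilt):      # fixture coords (m), tilt deg: tool z leans from down towards the hinge
    t=np.deg2rad(tilt); zt=np.sin(t)*u-np.cos(t)*Z
    return O+x*u+y*v+z*Z, R.from_matrix(np.c_[np.cross(v,zt),v,zt])
def show(*targets):
    s=bot.state(); p0=s["ee_pos"]; r0=R.from_quat(s["eef_rot"]); d=p0-O
    print("t",round(s["t"],2),"fix xyz mm",np.round([d@u*1e3,d@v*1e3,d[2]*1e3],1),"F",np.round(s["force"],1),"w",round(s["width"],2))
    for T in targets:
        p,r=pose(*T); print(T,"offset",np.round(r0.inv().apply(p-p0),4),"dr",np.round((r0.inv()*r).as_rotvec(degrees=True),1))
E
python3 -c "
from h import *
show((-.125,0,.25,0),(-.3,-.15,.25,0),(-.15,0,.2,30))"
```

```text
t 1.0 fix xyz mm [ 418.6 -491.3  205.4] F [ 0.3 -0.1 -0.1] w 1.0
(-0.125, 0, 0.25, 0) offset [ 0.5604 -0.4721 -0.0445] dr [ -0.   -0.  -82.2]
(-0.3, -0.15, 0.25, 0) offset [ 0.4355 -0.6658 -0.0445] dr [ -0.   -0.  -82.2]
(-0.15, 0, 0.2, 30) offset [ 0.5638 -0.4969  0.0055] dr [-21.5 -24.6 -80.2]
```

```bash
python3 -m creep '[{"offset":[0.04,-0.034,-0.045],"dr":[0,0,-8],"jaw":1},{"offset":[0.085,-0.07,-0.05],"dr":[0,0,-16],"jaw":1},{"offset":[0.13,-0.108,-0.05],"dr":[0,0,-25],"jaw":1},{"offset":[0.175,-0.146,-0.05],"dr":[0,0,-34],"jaw":1},{"offset":[0.22,-0.184,-0.05],"dr":[0,0,-43],"jaw":1},{"offset":[0.265,-0.222,-0.05],"dr":[0,0,-52],"jaw":1},{"offset":[0.31,-0.26,-0.05],"dr":[0,0,-61],"jaw":1},{"offset":[0.355,-0.298,-0.05],"dr":[0,0,-70],"jaw":1},{"offset":[0.4,-0.336,-0.05],"dr":[0,0,-78],"jaw":1},{"offset":[0.44,-0.37,-0.05],"dr":[0,0,-82],"jaw":1}]'
python3 -c "
from h import *
show((-.15,0,.2,30))"
```

```text
t: 2.25
ee_pos: [0.4753, -0.0267, 0.2556]
eef_rot: [0.636, 0.772, 0.0, 0.0]
force: [-1.1, -0.7, 0.3]
width: 0.004
grasp_force: 0.0
t 2.25 fix xyz mm [  -9.4 -104.3  255.6] F [-1.1 -0.7  0.3] w 0.0
(-0.15, 0, 0.2, 30) offset [0.1406 0.1043 0.0557] dr [  0. -30.  -0.]
```

```bash
python3 -m creep '[{"offset":[0.02,0.014,0.0],"dr":[0,-4,0],"jaw":1},{"offset":[0.04,0.028,0.0],"dr":[0,-8,0],"jaw":1},{"offset":[0.06,0.043,0.01],"dr":[0,-12,0],"jaw":1},{"offset":[0.08,0.058,0.02],"dr":[0,-16,0],"jaw":1},{"offset":[0.1,0.073,0.03],"dr":[0,-20,0],"jaw":1},{"offset":[0.12,0.088,0.04],"dr":[0,-24,0],"jaw":1},{"offset":[0.135,0.1,0.05],"dr":[0,-28,0],"jaw":1},{"offset":[0.14,0.104,0.056],"dr":[0,-30,0],"jaw":1},{"offset":[0.14,0.104,0.056],"dr":[0,-30,0],"jaw":1},{"offset":[0.14,0.104,0.056],"dr":[0,-30,0],"jaw":1}]'
python3 - <<'E'
from h import *
show()
ims=[]
for n in("wrist","side","top"):
    c=capture(n); ims.append(cv2.resize(c["pixels"],(400,250)))
    for t in("fixture","tab_press","lid_hinge","lid_front","board"):
        for d in spot_point(t,n)[:1]:
            q=w(c,d["centre"])-O; print(n,t,"fix",np.round(np.array([q@u,q@v,q[2]])*1e3,1),round(d["confidence"],2))
ims.append(ims[0]*0)
cv2.imwrite("pics/b.png",np.vstack([np.hstack(ims[:2]),np.hstack(ims[2:])])[:,:,::-1])
E
```

```text
t: 3.5
ee_pos: [0.5506, 0.1275, 0.2001]
eef_rot: [0.616, 0.744, -0.164, 0.199]
force: [-0.5, -0.2, -0.3]
width: 0.003
grasp_force: 0.0
t 3.5 fix xyz mm [-146.4   -1.   200.1] F [-0.5 -0.2 -0.3] w 0.0
wrist fixture fix [0.7 2.8 2.9] 0.8
wrist tab_press fix [-113.8   -3.4   44.4] 0.6
wrist lid_front fix [-70.6  -1.6  64.8] 0.75
side fixture fix [0.7 2.1 2. ] 0.95
side tab_press fix [-114.6    0.2   45. ] 0.52
side lid_hinge fix [83.6  1.2 64.6] 0.92
side lid_front fix [-71.3   2.8  67.4] 0.95
side board fix [-116.3   -2.8   43.8] 0.66
top fixture fix [1.3 1.4 3.3] 0.77
top tab_press fix [ 2.8 -1.5  2.1] 0.64
top lid_hinge fix [83.4  5.5 64.9] 0.79
top lid_front fix [-65.3   4.6  67.5] 0.58
```

View pics/b.png

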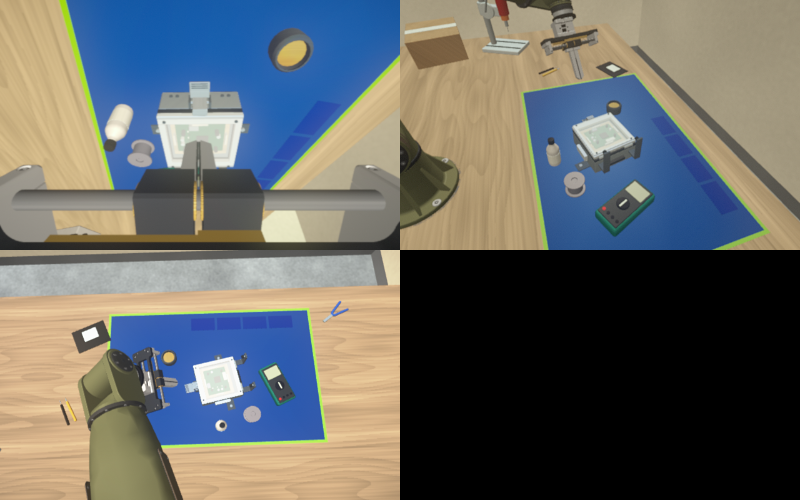

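```bash
python3 - <<'E'
from h import *
o=O+.0025*u+.001*v
json.dump(dict(o=list(o[:2]),yaw=-79.0),open("fix.json","w"))
E
python3 -c "
from h import *
show((-.112,0,.11,30),(-.112,0,.065,30))"
```

```text
t 4.4 fix xyz mm [-149.6   -2.   199.4] F [-0.8  0.1  0. ] w 0.0
(-0.112, 0, 0.11, 30) offset [0.0121 0.0021 0.0962] dr [-0.1  0.  -0.2]
(-0.112, 0, 0.065, 30) offset [0.0346 0.0021 0.1352] dr [-0.1  0.  -0.2]
```

```bash
python3 -m creep '[{"offset":[0.002,0.001,0.02],"dr":[0,0,0],"jaw":1},{"offset":[0.005,0.002,0.045],"dr":[0,0,0],"jaw":1},{"offset":[0.009,0.002,0.075],"dr":[0,0,0],"jaw":1},{"offset":[0.012,0.002,0.096],"dr":[0,0,0],"jaw":1},{"offset":[0.018,0.002,0.106],"dr":[0,0,0],"jaw":1},{"offset":[0.024,0.002,0.116],"dr":[0,0,0],"jaw":1},{"offset":[0.03,0.002,0.127],"dr":[0,0,0],"jaw":1},{"offset":[0.0346,0.002,0.1352],"dr":[0,0,0],"jaw":1},{"offset":[0.0346,0.002,0.1352],"dr":[0,0,0],"jaw":1},{"offset":[0.0346,0.002,0.1352],"dr":[0,0,0],"jaw":1}]'
python3 - <<'E'
from h import *
show((-.112,0,.051,30),(-.112,0,.039,30))
for n in("wrist","side"):
    c=capture(n)
    for t in("tab_press","lid_front"):
        for d in spot_point(t,n)[:1]:
            q=w(c,d["centre"])-O; print(n,t,"fix",np.round(np.array([q@u,q@v,q[2]])*1e3,1),round(d["confidence"],2))
    if n=="wrist": save(c,"c")
E
```

```text
t: 5.65
ee_pos: [0.5597, 0.0917, 0.0655]
eef_rot: [0.616, 0.744, -0.165, 0.2]
force: [-0.1, 0.7, -0.4]
width: 0.006
grasp_force: 0.0
t 5.65 fix xyz mm [-1.12e+02  1.00e-01  6.55e+01] F [-0.1  0.7 -0.4] w 0.01
(-0.112, 0, 0.051, 30) offset [ 0.0072 -0.0001  0.0125] dr [-0.1 -0.  -0.2]
(-0.112, 0, 0.039, 30) offset [ 0.0132 -0.0002  0.0229] dr [-0.1 -0.  -0.2]
wrist tab_press fix [-117.9   -2.6   43.1] 0.91
side tab_press fix [-72.8  -0.1  63.8] 0.67
side lid_front fix [-74.2   1.3  66.6] 0.97
```

View pics/c.png

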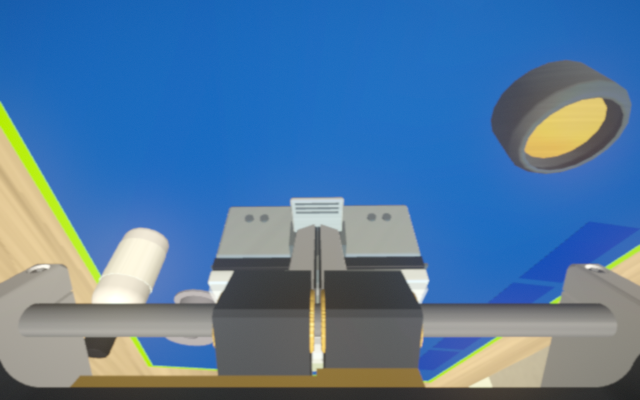

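The fingertips (318,228) sit centrally over the tab (292–343, 200–228), so I press now.

```bash
python3 -m creep '[{"offset":[0.004,0,0.007],"dr":[0,0,0],"jaw":1},{"offset":[0.007,0,0.012],"dr":[0,0,0],"jaw":1},{"offset":[0.009,0,0.0155],"dr":[0,0,0],"jaw":1},{"offset":[0.01,0,0.0175],"dr":[0,0,0],"jaw":1},{"offset":[0.011,0,0.019],"dr":[0,0,0],"jaw":1},{"offset":[0.012,0,0.0205],"dr":[0,0,0],"jaw":1},{"offset":[0.0125,0,0.0215],"dr":[0,0,0],"jaw":1},{"offset":[0.013,0,0.0225],"dr":[0,0,0],"jaw":1},{"offset":[0.013,0,0.0225],"dr":[0,0,0],"jaw":1},{"offset":[0.013,0,0.0225],"dr":[0,0,0],"jaw":1}]'
python3 - <<'E'
from h import *
show()
c=capture("side"); save(c,"d")
for t in("tab_press","lid_front"):
    for d in spot_point(t,"side")[:1]:
        q=w(c,d["centre"])-O; print(t,"fix",np.round(np.array([q@u,q@v,q[2]])*1e3,1),round(d["confidence"],2))
E
```

```text
t: 7.2
ee_pos: [0.5598, 0.0915, 0.0395]
eef_rot: [0.616, 0.744, -0.165, 0.2]
force: [-1.3, -2.1, 6.1]
width: 0.007
grasp_force: 2.9
t 7.2 fix xyz mm [-111.7    0.2   39.5] F [-1.3 -2.1  6.1] w 0.01
lid_front fix [-62.6   1.6 117.5] 0.8
```

```bash
cat > arc.py <<'E'
from h import *
def tcp(a,tilt=45,gap=0.0):
    t=np.deg2rad(tilt); zt=np.array([np.sin(t),-np.cos(t)]); xt=np.array([-np.cos(t),-np.sin(t)])
    H=np.array([.078,.066]); rad=np.array([-np.cos(a),np.sin(a)])
    if a<np.pi/2-t: c=H+.166*rad+.012*zt      # lip edge on finger's back face, 12 mm from its end
    else: c=H+.154*rad                        # finger's end corner on the underside
    q=c+(.008+gap)*xt
    return (round(q[0],4),0,round(q[1],4),tilt)
E
python3 -c "
from arc import *
print(tcp(.36),tcp(.36,gap=.006))
show((-.145,0,.075,30),(-.115,0,.145,45),tcp(.36,gap=.006))"
```

```text
(np.float64(-0.0745), 0, np.float64(0.1103), 45) (np.float64(-0.0788), 0, np.float64(0.1061), 45)
t 7.35 fix xyz mm [-1.117e+02  1.000e-01  3.950e+01] F [-0.7 -2.4  6.5] w 0.0
(-0.145, 0, 0.075, 30) offset [ 0.011  -0.0003 -0.0474] dr [-0.1  0.  -0.2]
(-0.115, 0, 0.145, 45) offset [-0.05   -0.0001 -0.0929] dr [ -0.1 -15.   -0.2]
(np.float64(-0.0788), 0, np.float64(0.1061), 45) offset [-0.0618  0.     -0.0411] dr [ -0.1 -15.   -0.2]
```

View pics/d.png

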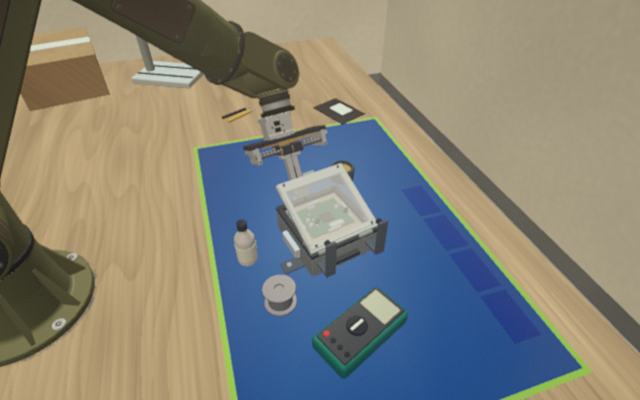

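The lid (front rail about (310,172)) has sprung partly open and the finger is still on the tab. I back off forward, then swing under the rail at a 45° tilt.

```bash
python3 -m creep '[{"offset":[0.0,0,-0.01],"dr":[0,0,0],"jaw":1},{"offset":[0.005,0,-0.022],"dr":[0,0,0],"jaw":1},{"offset":[0.008,0,-0.034],"dr":[0,0,0],"jaw":1},{"offset":[0.011,0,-0.047],"dr":[0,0,0],"jaw":1},{"offset":[0.0,0,-0.056],"dr":[0,-3,0],"jaw":1},{"offset":[-0.012,0,-0.066],"dr":[0,-7,0],"jaw":1},{"offset":[-0.025,0,-0.075],"dr":[0,-11,0],"jaw":1},{"offset":[-0.038,0,-0.084],"dr":[0,-15,0],"jaw":1},{"offset":[-0.046,0,-0.093],"dr":[0,-15,0],"jaw":1},{"offset":[-0.046,0,-0.093],"dr":[0,-15,0],"jaw":1}]'
python3 - <<'E'
from arc import *
show((-.1,0,.12,45),tcp(.36,gap=.008))
for n in ("side","top"):
  c=capture(n)
  for t in("tab_press","lid_front","lid_hinge"):
    for d in spot_point(t,n)[:1]:
        q=w(c,d["centre"])-O; print(n,t,"fix",np.round(np.array([q@u,q@v,q[2]])*1e3,1),round(d["confidence"],2))
E
```

```text
t: 8.6
ee_pos: [0.5586, 0.0985, 0.1437]
eef_rot: [0.59, 0.712, -0.243, 0.295]
force: [0.6, -0.5, -0.6]
width: 0.009
grasp_force: 0.0
t 8.6 fix xyz mm [-118.9    0.3  143.7] F [ 0.6 -0.5 -0.6] w 0.01
(-0.1, 0, 0.12, 45) offset [ 0.0033 -0.0003  0.0301] dr [-0.1 -0.1 -0.2]
(np.float64(-0.0802), 0, np.float64(0.1047), 45) offset [ 0.0001 -0.0003  0.0549] dr [-0.1 -0.1 -0.2]
side lid_front fix [-61.7   3.2 121.9] 0.64
side lid_hinge fix [78.2  0.9 66.2] 0.6
top tab_press fix [-114.7   -2.    51. ] 0.75
top lid_front fix [-58.2   3.7 122.5] 0.93
top lid_hinge fix [78.4  2.2 66.9] 0.69
```

```bash
python3 -m creep '[{"offset":[0.002,0,0.006],"dr":[0,0,0],"jaw":1},{"offset":[0.003,0,0.014],"dr":[0,0,0],"jaw":1},{"offset":[0.003,0,0.022],"dr":[0,0,0],"jaw":1},{"offset":[0.003,0,0.03],"dr":[0,0,0],"jaw":1},{"offset":[0.002,0,0.038],"dr":[0,0,0],"jaw":1},{"offset":[0.001,0,0.046],"dr":[0,0,0],"jaw":1},{"offset":[0,0,0.053],"dr":[0,0,0],"jaw":1},{"offset":[0,0,0.055],"dr":[0,0,0],"jaw":1},{"offset":[0,0,0.055],"dr":[0,0,0],"jaw":1},{"offset":[0,0,0.055],"dr":[0,0,0],"jaw":1}]'
python3 - <<'E'
from arc import *
show(*[tcp(a) for a in np.arange(.38,.89,.0567)])
c=capture("side"); save(c,"e")
E
```

```text
t: 10.25
ee_pos: [0.5656, 0.0602, 0.1039]
eef_rot: [0.589, 0.712, -0.244, 0.295]
force: [0.0, 0.6, -0.7]
width: 0.004
grasp_force: 0.0
t 10.25 fix xyz mm [-7.990e+01 -1.000e-01  1.039e+02] F [ 0.   0.6 -0.7] w 0.0
(np.float64(-0.0733), 0, np.float64(0.1134), 45) offset [-0.0114  0.0001 -0.002 ] dr [-0.1 -0.  -0.2]
(np.float64(-0.0696), 0, np.float64(0.1221), 45) offset [-0.0202  0.0002 -0.0056] dr [-0.1 -0.  -0.2]
(np.float64(-0.0654), 0, np.float64(0.1305), 45) offset [-0.0291  0.0002 -0.0086] dr [-0.1 -0.  -0.2]
(np.float64(-0.0607), 0, np.float64(0.1386), 45) offset [-0.0381  0.0002 -0.011 ] dr [-0.1 -0.  -0.2]
(np.float64(-0.0555), 0, np.float64(0.1465), 45) offset [-0.0474  0.0002 -0.0129] dr [-0.1 -0.  -0.2]
(np.float64(-0.05), 0, np.float64(0.1541), 45) offset [-0.0567  0.0002 -0.0144] dr [-0.1 -0.  -0.2]
(np.float64(-0.0439), 0, np.float64(0.1613), 45) offset [-0.0661  0.0003 -0.0151] dr [-0.1 -0.  -0.2]
(np.float64(-0.0375), 0, np.float64(0.1682), 45) offset [-0.0755  0.0003 -0.0155] dr [-0.1 -0.  -0.2]
(np.float64(-0.0312), 0, np.float64(0.1744), 45) offset [-0.0843  0.0003 -0.0154] dr [-0.1 -0.  -0.2]
```

View pics/e.png

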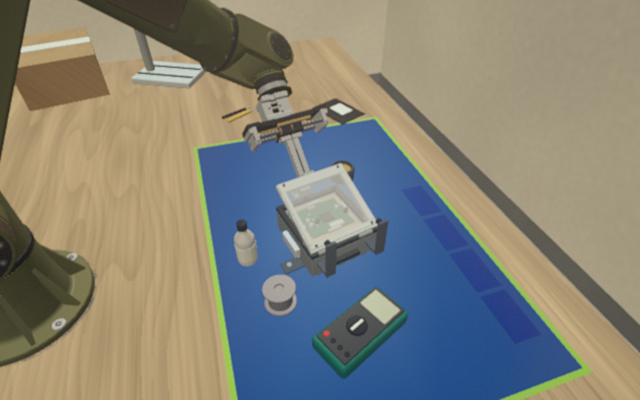

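The finger reaches the front rail near (303,170) with no contact yet. I start the upward arc.

```bash
python3 -m creep '[{"offset":[-0.006,0,0],"dr":[0,0,0],"jaw":1},{"offset":[-0.0114,0,-0.002],"dr":[0,0,0],"jaw":1},{"offset":[-0.02,0,-0.0055],"dr":[0,0,0],"jaw":1},{"offset":[-0.029,0,-0.0085],"dr":[0,0,0],"jaw":1},{"offset":[-0.038,0,-0.011],"dr":[0,0,0],"jaw":1},{"offset":[-0.0475,0,-0.013],"dr":[0,0,0],"jaw":1},{"offset":[-0.0565,0,-0.0145],"dr":[0,0,0],"jaw":1},{"offset":[-0.066,0,-0.015],"dr":[0,0,0],"jaw":1},{"offset":[-0.0755,0,-0.0155],"dr":[0,0,0],"jaw":1},{"offset":[-0.084,0,-0.0155],"dr":[0,0,0],"jaw":1}]'
python3 - <<'E'
from arc import *
show(*[tcp(a) for a in np.arange(.85,1.41,.06)])
for n in ("side","top"):
  c=capture(n)
  if n=="side": save(c,"f")
  for t in("lid_front","lid_hinge","board"):
    for d in spot_point(t,n)[:1]:
        q=w(c,d["centre"])-O; print(n,t,"fix",np.round(np.array([q@u,q@v,q[2]])*1e3,1),round(d["confidence"],2))
E
```

```text
t: 11.55
ee_pos: [0.5747, 0.0119, 0.1745]
eef_rot: [0.589, 0.712, -0.244, 0.295]
force: [2.0, 1.7, -2.1]
width: 0.008
grasp_force: 1.2
t 11.55 fix xyz mm [-30.8  -0.4 174.5] F [ 2.   1.7 -2.1] w 0.01
(np.float64(-0.0293), 0, np.float64(0.176), 45) offset [-0.0021  0.0004  0.    ] dr [-0.1 -0.  -0.2]
(np.float64(-0.0222), 0, np.float64(0.1819), 45) offset [-0.0113  0.0004  0.0009] dr [-0.1 -0.  -0.2]
(np.float64(-0.0147), 0, np.float64(0.1874), 45) offset [-0.0205  0.0004  0.0023] dr [-0.1 -0.  -0.2]
(np.float64(-0.0069), 0, np.float64(0.1924), 45) offset [-0.0296  0.0005  0.0043] dr [-0.1 -0.  -0.2]
(np.float64(0.0011), 0, np.float64(0.1969), 45) offset [-0.0384  0.0005  0.0068] dr [-0.1 -0.  -0.2]
(np.float64(0.0094), 0, np.float64(0.2009), 45) offset [-0.0471  0.0005  0.0098] dr [-0.1 -0.  -0.2]
(np.float64(0.018), 0, np.float64(0.2044), 45) offset [-0.0557  0.0006  0.0134] dr [-0.1 -0.  -0.2]
(np.float64(0.0267), 0, np.float64(0.2074), 45) offset [-0.0639  0.0006  0.0174] dr [-0.1 -0.  -0.2]
(np.float64(0.0356), 0, np.float64(0.2099), 45) offset [-0.072   0.0006  0.022 ] dr [-0.1 -0.  -0.2]
(np.float64(0.0447), 0, np.float64(0.2118), 45) offset [-0.0798  0.0007  0.0271] dr [-0.1 -0.  -0.2]
side lid_front fix [-25.1   1.1 173.1] 0.81
side lid_hinge fix [78.2 -2.4 66.6] 0.56
top lid_front fix [-17.8   4.4 177.4] 0.64
top lid_hinge fix [78.9  2.6 63.5] 0.69
top board fix [-3.1  1.9 58.4] 0.74
```

View pics/f.png

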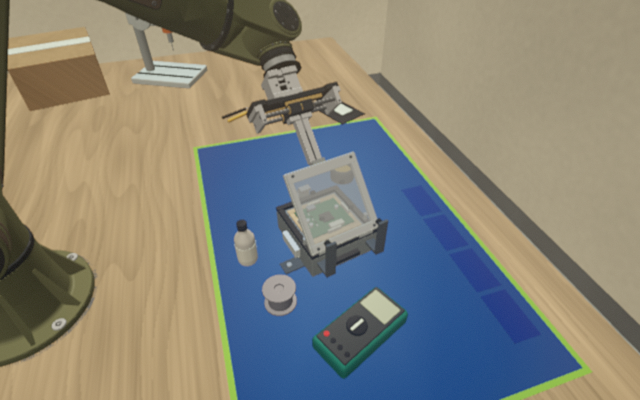

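The lid (rail about (320,165)) follows the finger at roughly 0.83 rad under a light force, so I carry on along the arc.

```bash
python3 -m creep '[{"offset":[-0.007,0,0.0005],"dr":[0,0,0],"jaw":1},{"offset":[-0.0145,0,0.0015],"dr":[0,0,0],"jaw":1},{"offset":[-0.0225,0,0.0027],"dr":[0,0,0],"jaw":1},{"offset":[-0.03,0,0.0043],"dr":[0,0,0],"jaw":1},{"offset":[-0.0385,0,0.0068],"dr":[0,0,0],"jaw":1},{"offset":[-0.047,0,0.0098],"dr":[0,0,0],"jaw":1},{"offset":[-0.0555,0,0.0134],"dr":[0,0,0],"jaw":1},{"offset":[-0.064,0,0.0174],"dr":[0,0,0],"jaw":1},{"offset":[-0.072,0,0.022],"dr":[0,0,0],"jaw":1},{"offset":[-0.08,0,0.027],"dr":[0,0,0],"jaw":1}]'
python3 - <<'E'
from arc import *
show(*[tcp(a) for a in np.arange(1.4,1.81,.05)])
for n in ("side","top"):
  c=capture(n)
  for t in("lid_front","lid_hinge"):
    for d in spot_point(t,n)[:1]:
        q=w(c,d["centre"])-O; print(n,t,"fix",np.round(np.array([q@u,q@v,q[2]])*1e3,1),round(d["confidence"],2))
E
```

```text
t: 13.2
ee_pos: [0.5889, -0.0626, 0.2118]
eef_rot: [0.589, 0.712, -0.244, 0.295]
force: [-0.1, 1.9, 0.1]
width: 0.005
grasp_force: 0.9
t 13.2 fix xyz mm [ 45.   -0.7 211.8] F [-0.1  1.9  0.1] w 0.0
(np.float64(0.0462), 0, np.float64(0.2121), 45) offset [-0.0011  0.0007  0.0006] dr [-0.2  0.  -0.2]
(np.float64(0.0538), 0, np.float64(0.2132), 45) offset [-0.0072  0.0007  0.0052] dr [-0.2  0.  -0.2]
(np.float64(0.0614), 0, np.float64(0.214), 45) offset [-0.0132  0.0007  0.01  ] dr [-0.2  0.  -0.2]
(np.float64(0.0691), 0, np.float64(0.2143), 45) offset [-0.0188  0.0008  0.0153] dr [-0.2  0.  -0.2]
(np.float64(0.0768), 0, np.float64(0.2143), 45) offset [-0.0243  0.0008  0.0207] dr [-0.2  0.  -0.2]
(np.float64(0.0845), 0, np.float64(0.2139), 45) offset [-0.0294  0.0008  0.0264] dr [-0.2  0.  -0.2]
(np.float64(0.0922), 0, np.float64(0.2131), 45) offset [-0.0343  0.0009  0.0324] dr [-0.2  0.  -0.2]
(np.float64(0.0998), 0, np.float64(0.2119), 45) offset [-0.0388  0.0009  0.0387] dr [-0.2  0.  -0.2]
(np.float64(0.1073), 0, np.float64(0.2103), 45) offset [-0.043   0.0009  0.0451] dr [-0.2  0.  -0.2]
side lid_front fix [ 50.5  -0.3 209.5] 0.68
side lid_hinge fix [79.1 -1.2 69. ] 0.87
top lid_front fix [ 52.9   4.  210.4] 0.68
top lid_hinge fix [79.   3.9 65.1] 0.73
```

```bash
python3 -m creep '[{"offset":[-0.0055,0,0.004],"dr":[0,0,0],"jaw":1},{"offset":[-0.0105,0,0.0078],"dr":[0,0,0],"jaw":1},{"offset":[-0.015,0,0.0115],"dr":[0,0,0],"jaw":1},{"offset":[-0.0188,0,0.0153],"dr":[0,0,0],"jaw":1},{"offset":[-0.0225,0,0.019],"dr":[0,0,0],"jaw":1},{"offset":[-0.026,0,0.0227],"dr":[0,0,0],"jaw":1},{"offset":[-0.0294,0,0.0264],"dr":[0,0,0],"jaw":1},{"offset":[-0.0325,0,0.03],"dr":[0,0,0],"jaw":1},{"offset":[-0.0343,0,0.0324],"dr":[0,0,0],"jaw":1},{"offset":[-0.036,0,0.035],"dr":[0,0,0],"jaw":1}]'
python3 - <<'E'
from arc import *
show(tcp(1.75),tcp(1.78))
for n in ("side","top"):
  c=capture(n)
  for t in("lid_front","lid_hinge"):
    for d in spot_point(t,n)[:1]:
        q=w(c,d["centre"])-O; print(n,t,"fix",np.round(np.array([q@u,q@v,q[2]])*1e3,1),round(d["confidence"],2))
E
```

```text
t: 14.75
ee_pos: [0.5982, -0.1113, 0.2124]
eef_rot: [0.589, 0.712, -0.244, 0.295]
force: [-0.3, 3.8, 0.9]
width: 0.008
grasp_force: 1.9
t 14.75 fix xyz mm [ 94.6  -0.8 212.4] F [-0.3  3.8  0.9] w 0.01
(np.float64(0.0998), 0, np.float64(0.2119), 45) offset [-0.0033  0.0008  0.004 ] dr [-0.1  0.  -0.2]
(np.float64(0.1043), 0, np.float64(0.211), 45) offset [-0.0059  0.0008  0.0078] dr [-0.1  0.  -0.2]
side lid_front fix [ 97.8   3.1 213.4] 0.93
side lid_hinge fix [75.2  1.2 67.1] 0.75
top lid_front fix [102.2   2.  215.6] 0.59
top lid_hinge fix [79.3  4.2 67.7] 0.88
```

```bash
python3 -m creep '[{"offset":[-0.001,0,0.001],"dr":[0,0,0],"jaw":1},{"offset":[-0.002,0,0.0025],"dr":[0,0,0],"jaw":1},{"offset":[-0.0033,0,0.004],"dr":[0,0,0],"jaw":1},{"offset":[-0.004,0,0.005],"dr":[0,0,0],"jaw":1},{"offset":[-0.004,0,0.005],"dr":[0,0,0],"jaw":1},{"offset":[-0.004,0,0.005],"dr":[0,0,0],"jaw":1},{"offset":[-0.004,0,0.005],"dr":[0,0,0],"jaw":1},{"offset":[-0.004,0,0.005],"dr":[0,0,0],"jaw":1},{"offset":[-0.004,0,0.005],"dr":[0,0,0],"jaw":1},{"offset":[-0.004,0,0.005],"dr":[0,0,0],"jaw":1}]'
python3 -c "
from arc import *
show()"
```

```text
t: 16.3
ee_pos: [0.5994, -0.1171, 0.2115]
eef_rot: [0.589, 0.712, -0.244, 0.295]
force: [-0.8, 6.3, 2.2]
width: 0.001
grasp_force: 3.4
t 16.3 fix xyz mm [100.5  -0.8 211.5] F [-0.8  6.3  2.2] w 0.0
```

The force climbs to 6.3 N, so the lid is on its buffers. I withdraw along the finger axis, slowly at first.

```bash
python3 -m creep '[{"offset":[0.001,0,-0.003],"dr":[0,0,0],"jaw":1},{"offset":[0.002,0,-0.007],"dr":[0,0,0],"jaw":1},{"offset":[0.003,0,-0.012],"dr":[0,0,0],"jaw":1},{"offset":[0.003,0,-0.02],"dr":[0,0,0],"jaw":1},{"offset":[0.003,0,-0.035],"dr":[0,0,0],"jaw":1},{"offset":[0.003,0,-0.055],"dr":[0,0,0],"jaw":1},{"offset":[0.003,0,-0.08],"dr":[0,0,0],"jaw":1},{"offset":[0.003,0,-0.11],"dr":[0,0,0],"jaw":1},{"offset":[0.003,0,-0.13],"dr":[0,0,0],"jaw":1},{"offset":[0.003,0,-0.14],"dr":[0,0,0],"jaw":1}]'
python3 - <<'E'
from arc import *
show()
for n in ("side","top"):
  c=capture(n)
  if n=="side": save(c,"g")
  for t in("lid_front","tab_press","board","multimeter","solder_reel","flux_bottle","tip_cleaner"):
    for d in spot_point(t,n)[:1]:
        p=w(c,d["centre"]);q=p-O; print(n,t,np.round(p,3),"fix",np.round(np.array([q@u,q@v,q[2]])*1e3,1),round(d["confidence"],2))
E
```

```text
t: 17.55
ee_pos: [0.5803, -0.0168, 0.3099]
eef_rot: [0.589, 0.712, -0.243, 0.295]
force: [-0.1, -0.6, -0.3]
width: 0.005
grasp_force: 0.0
t 17.55 fix xyz mm [-1.500e+00 -3.000e-01  3.099e+02] F [-0.1 -0.6 -0.3] w 0.0
side lid_front [ 0.601 -0.111  0.215] fix [ 95.    2.  214.7] 0.95
side tab_press [0.556 0.096 0.044] fix [-116.6   -2.4   43.5] 0.47
side board [ 0.579 -0.009  0.066] fix [-9.3  0.2 66.2] 0.71
side multimeter [ 0.565 -0.248 -0.001] fix [222.9 -59.1  -1.3] 0.76
side solder_reel [ 0.45  -0.141  0.   ] fix [ 9.580e+01 -1.517e+02  1.000e-01] 0.59
side flux_bottle [ 0.418 -0.024 -0.001] fix [ -25.5 -160.8   -1.2] 0.58
side tip_cleaner [0.688 0.177 0.003] fix [-170.9  142.2    2.8] 0.71
top lid_front [ 0.605 -0.117  0.215] fix [101.    4.5 215.1] 0.93
top tab_press [ 0.454 -0.144  0.   ] fix [  99.5 -148.7    0.5] 0.58
top board [ 0.582 -0.014  0.058] fix [-4.   1.9 58. ] 0.94
top multimeter [ 0.568 -0.25  -0.   ] fix [224.7 -57.   -0.4] 0.96
top solder_reel [ 0.455 -0.142  0.003] fix [  97.7 -147.     2.6] 0.88
top flux_bottle [ 0.416 -0.021  0.002] fix [ -29.3 -162.8    1.7] 0.66
top tip_cleaner [ 0.569 -0.252  0.002] fix [226.7 -56.2   1.6] 0.16
```

View pics/g.png

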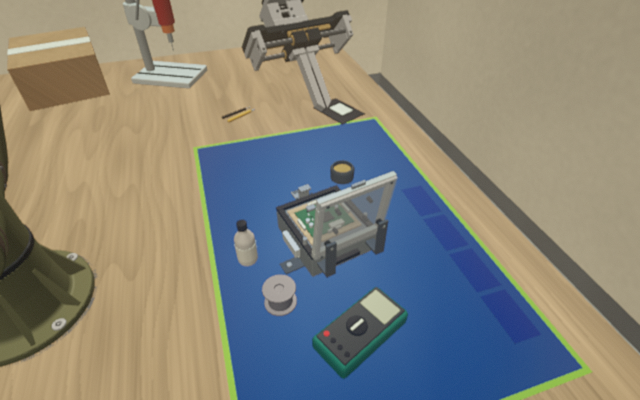

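The lid stands upright at the posts (rail from (318,205) to (395,178)), the board is in its nest at (325,218) and the tab is up at (302,190). The hand is clear and nothing around the fixture has moved.

```bash
python3 -c "
from h import *
print(bot.close_job())"
```

```text
the job is handed in; nothing more can be done
None
```

I pressed the tab, the lid sprang up, and I pushed it open against its buffers and withdrew the hand; the last pictures show the board in its nest and nothing around the fixture moved. The job is handed in at about 18 s, but no verdict came back.

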